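# Balance two parts baskets on the pivoting drying bar

### The arm

A 6-joint arm with a two-finger parallel gripper is mounted at the origin on the work surface. World frame = base frame: x ahead of the robot, y to its left, z up, the work surface at z = 0. Lengths are in m, angles in rad, forces in N, time in s.
With the tool pointing down it reaches from about 0.35 to 0.975 m from the base axis. Payload 7.1 kg.
Tool frame: the origin (TCP) lies midway between the tips of the shut fingers; the grasp point (between the pads) lies 19 mm behind it; z points along the fingers, y is the direction in which the jaws open and shut (so a half turn about z gives the same grasp; the last joint's range is limited). The gripper opens to 88 mm and grips with 3 to 60 N. Pads are 20 mm wide; open, the fingers measure 115 mm over their backs; the gripper's body (75 mm by 178 mm) begins 61 mm behind the grasp point.
Start: joints at [1.21, 0.423, 1.63, -0, 1.089, -0.019], TCP at [0.209, 0.589, 0.223] pointing down, gripper open.
Joint ranges: [-3, 3], [-0.9, 2.11], [0.09, 2.58], [-1.31, 4.45], [0.11, 2.69], [-2.54, 2.54]. Speed limits (rad/s): [2.39, 2.39, 3.01, 3.14, 3.14, 3.14].

### API

Orientations are given as a unit quaternion [x, y, z, w].
In Python, from rig import state, grab_frame, job_done gives the robot as it stands. The module is installed in compiled form; this text tells all that it offers.
- The arm moves only by the tool send_rows, never from a script. Its argument "moves" is a list of rows, each an object of numbers: "dx", "dy", "dz": the shift along the tool's x, y, z each as a share of 1000 mm, from -1 to 1; "wx", "wy", "wz": the turn, a rotation vector about the tool's x, y, z each as a share of pi/2 rad, from -1 to 1; "grip": the gripper command: -1 is shut, 1 is fully open, values between are in proportion. A call has 1 to 8 rows; each row is the pose to reach, as a shift and turn from the pose measured when the call began, along the tool's axes at that moment; what a row does not reach only later rows make up. A row lasts 1/10 s, in which the tool goes at most 50 mm and 8.59 degrees, less where a joint would pass 70% of its speed; a pose out of reach is approached as far as the arm can. A call with a number of a shift or a turn outside -1 to 1 is refused whole. A call with a gripper value outside its range is refused whole. The fingers move at their own pace and stop on an object; the grip force is fixed at half the most. Time passes only in rows, so rows that repeat a pose let the fingers close. It gives the time, the measured TCP pose, the force and the opening at its end, in the units of the state.
- state(): the state, without advancing time (a new reading comes with each control period).
- grab_frame(name): name is "scene" or "top"; returns a dict with "frame" (420x560x3 uint8, blue, green, red), "fx", "fy", "cx", "cy" (pixels), "cam_to_world" (4x4, takes a point from camera to world coordinates). Camera axes: x right, y down, z forward; pixel columns grow to the right and rows downward; lengths in m; the calibration is good to about 2 mm. A picture is of the moment at which its call begins. There is no depth.
- job_done(): hands the job in, once; it reports no verdict.
The state is a dict: "clock": time; "joints": joint angles; "joint_velocities": joint speeds; "joint_torque": joint torques, N m; "position": TCP position; "ee_rot": TCP orientation; "force": force on the tool from outside, world axes, zero at the start; "wrist_torque": the same for the moment, N m; "opening": finger opening in m.
Only numpy, scipy, OpenCV 4.12 (cv2) and the standard library are available. Lean on these libraries where they do the work, as an engineer would, in place of code of your own. Each camera call takes 0.05 s, during which the arm holds its last target.

### The job

Hang both parts baskets by their hooks on the pivoting bar of the drying rack, one on each side of the post, so that the bar comes to rest level on its own: they hold different, unknown weights, so feel how heavy each one is and work its hook along the bar until they balance. Keep the baskets upright, load the bar gently - never press hard on it and never let it drop or swing fast - and leave the screw tray, the bottle and the mini computer where they are.

Things in the scene. Friction and masses are not known exactly. Their poses are not given: they have to be found in the camera images.
- rack: Drying rack, fixed to the bench: steel drip tray 150 mm (x) by 430 mm (y), 16 mm high, one dark post 14 x 26 mm at x = +40 mm (the side away from the robot), 235 mm high, carrying the pivoting bar in front of it. Origin: centre of the tray's underside; +x points roughly away from the robot, y along the bar.
- bar_mid (a point): Middle of the steel bar's top face; axes turn with the bar: y along it (to the robot's left), z up. Bar 380 mm long, 10 mm thick (x), 14 mm high, top 200 mm above the bench when level. Pivot 10 mm above this point. Hub 34 mm wide (y), 28 mm above the top; brass bob 42 mm across, down to 93 mm below; end discs 20 mm across at y = +-188 mm. Buffers under it at 42 mm.
- bar (a joint): Tilt of the bar, rad: 0 level, positive = its +y side up; rubber buffers under the bar, 42 mm each side of the middle, stop it at about 0.15 either way. Lightly damped; the bob levels it when empty; one basket alone takes it to the stop. Hooks slide on the bar (friction about 0.3) and stay when let go; a push on a grip also rocks the bar a little. With both hung it needs about 0.29 Nm of imbalance per rad of tilt.
- basket_blue: Wire basket of metal parts with a blue grip, 60 x 64 x 55 mm (x,y,z); weight unknown, 0.20 to 0.35 kg. Origin: centre of underside, z up. A strap from the rear (-x) rim carries a flat hook saddle over the centre. The grip stands on the saddle: 14 (x) by 24 (y) mm, from 136 to 178 mm above the origin. Stands on the bench at the start, +x roughly towards the rack.
- basket_blue_seat (a point): Centre of the underside of the blue basket's hook saddle, 130 mm above the basket's origin, same axes; rests on the bar's top when hung. Saddle 24 mm wide (y), 6 mm thick. Throat 18 mm wide (x = -9 to +9 mm) between strap (-x) and front lip (+x); the lip reaches 15 mm below this point, so the bar enters under the lip from the +x side.
- basket_orange: Wire basket of metal parts with an orange grip, 60 x 64 x 55 mm (x,y,z); weight unknown, 0.20 to 0.35 kg. Origin: centre of underside, z up. A strap from the rear (-x) rim carries a flat hook saddle over the centre. The grip stands on the saddle: 14 (x) by 24 (y) mm, from 136 to 178 mm above the origin. Stands on the bench at the start, +x roughly towards the rack.
- basket_orange_seat (a point): Centre of the underside of the orange basket's hook saddle, 130 mm above the basket's origin, same axes; rests on the bar's top when hung. Saddle 24 mm wide (y), 6 mm thick. Throat 18 mm wide (x = -9 to +9 mm) between strap (-x) and front lip (+x); the lip reaches 15 mm below this point, so the bar enters under the lip from the +x side.
- screw_tray: Bystander: low blue plastic tray of screws, 90 x 120 x 22 mm, origin at its underside's centre. Leave alone.
- solvent: Bystander: white plastic bottle with red cap, 64 mm across, 170 mm tall, origin at its underside's centre. Leave alone.
- mini_pc: Bystander: flat black mini computer 180 x 180 x 34 mm, origin at its underside's centre. Leave alone.
Not all that is in view belongs to the job. What is shaped like the basket_orange but green is not meant.

How it is judged:
By the outcome, as a careful person would: the job done as asked, in the order asked, and still so for the second after the job is handed in, with the robot touching nothing.
It also fails if it takes over 72 s, if anything falls off the work surface, if the arm or the gripper's body presses on something with over 40 N, if the wrist force passes 120 N, or if a joint passes its speed limit or range.

## Working session

There is one attempt and no reset: what is moved stays moved. The work goes in short steps, Python scripts to look and compute and a tool call to move; the robot and the scene stay as the last step left them, time stands still between calls to the robot, and variables do not carry over. Pictures are saved under pics/ and viewed, and the job is handed in when it is done.

Besides the shell and the picture viewer there is one more tool, called after "Emit:" as name(argument=value, ...), one argument or row to a line, values as JSON. send_rows: Moves the arm, as the interface text tells. Shift numbers are shares of 1000 mm and turn numbers shares of pi/2 rad, none past 1 either way. Its arguments: {"type":"object","properties":{"moves":{"type":"array","items":{"type":"object","properties":{"dx":{"type":"number"},"dy":{"type":"number"},"dz":{"type":"number"},"wx":{"type":"number"},"wy":{"type":"number"},"wz":{"type":"number"},"grip":{"type":"number"}}}}},"required":["moves"]}

```bash
mkdir -p pics && ls
python3 - <<'E'
from rig import state, grab_frame
import cv2,numpy as np
print(state())
for n in ("scene","top"):
    f=grab_frame(n); cv2.imwrite(f"pics/{n}0.png",f["frame"]); print(n,f["fx"],f["fy"],f["cx"],f["cy"]); print(np.round(f["cam_to_world"],4).tolist())
E
```

```text
pics
{'clock': 0.0, 'joints': array([ 1.20998477e+00,  4.23836806e-01,  1.63068051e+00,  3.50415537e-05,
        1.08862314e+00, -1.90079465e-02]), 'joint_velocities': array([-2.04181712e-03, -3.36142906e-04, -4.39703491e-05, -1.72115745e-04,
        5.82851948e-04,  3.53888454e-04]), 'joint_torque': array([ 1.99055248e-03, -5.44622612e+01, -2.73669845e+01,  6.46641897e-02,
        2.26884498e-02, -9.39722531e-05]), 'position': array([0.2092653 , 0.58833047, 0.22190796]), 'ee_rot': array([ 1.70079053e-01,  9.85430118e-01, -7.57054549e-04, -1.61326770e-04]), 'force': array([ 0.03916514, -0.32585402, -0.22590646]), 'wrist_torque': array([-0.01374813, -0.00781985, -0.0359187 ]), 'opening': 0.08759789339943842}
scene 417.785663292035 417.785663292035 283.8542980696908 210.1902405784503
[[0.4528, 0.4919, -0.7436, 1.4436], [0.8916, -0.2546, 0.3744, -0.5078], [-0.0051, -0.8326, -0.5539, 0.8754], [0.0, 0.0, 0.0, 1.0]]
top 497.38784024596765 497.38784024596765 266.8894400954633 214.91575591701866
[[0.027, -0.9962, 0.0833, 0.3013], [-0.9996, -0.0274, -0.0037, -0.018], [0.006, -0.0832, -0.9965, 1.8285], [0.0, 0.0, 0.0, 1.0]]
```

View pics/scene0.png

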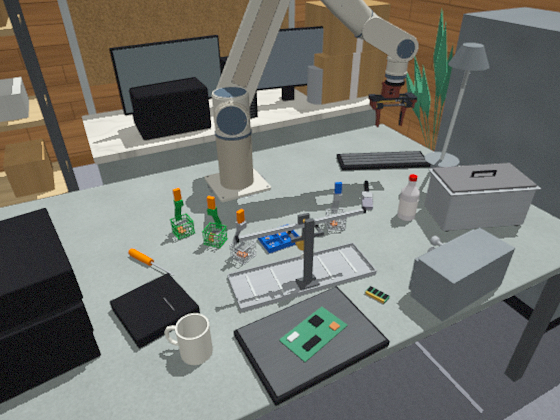

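View pics/top0.png

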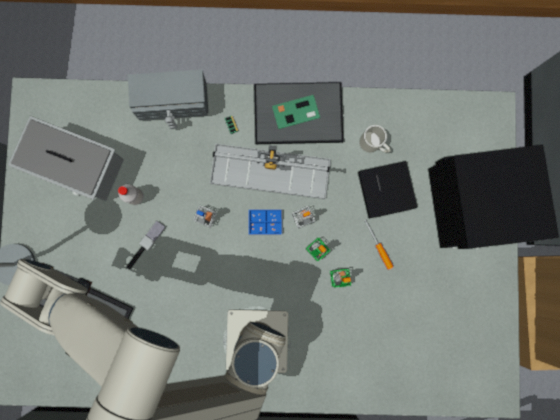

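Run:
```python
import cv2
s=cv2.imread("pics/scene0.png");t=cv2.imread("pics/top0.png")
cv2.imwrite("pics/s0c.png",cv2.resize(s[160:310,160:390],None,fx=3.4,fy=3.4,interpolation=cv2.INTER_CUBIC))
cv2.imwrite("pics/t0c.png",cv2.resize(t[130:300,180:370],None,fx=3.5,fy=3.5,interpolation=cv2.INTER_CUBIC))
```

```text
(no output)
```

View pics/s0c.png

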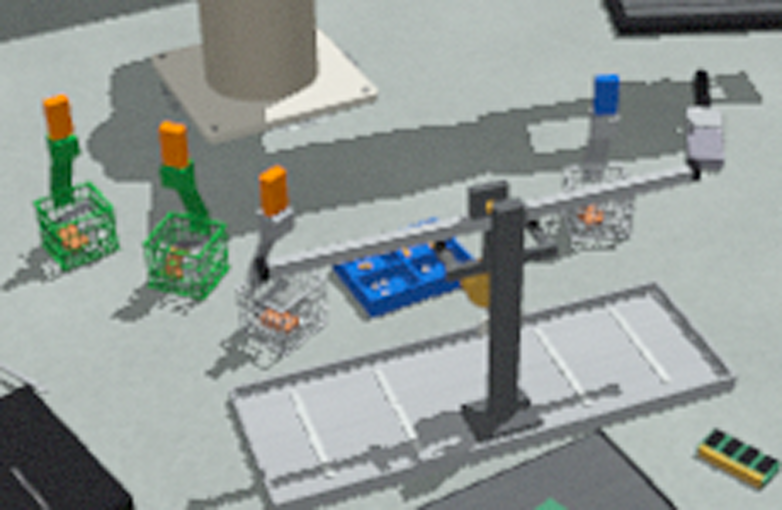

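View pics/t0c.png

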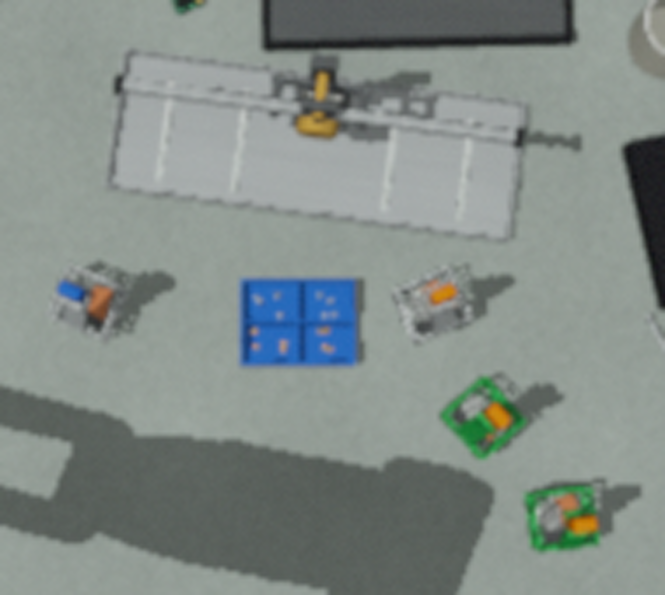

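```bash
cat > h.py <<'E'
import numpy as np,cv2
from rig import state,grab_frame
from scipy.spatial.transform import Rotation as R
def ray(f,uv):
    T=np.array(f["cam_to_world"]); d=np.array([(uv[0]-f["cx"])/f["fx"],(uv[1]-f["cy"])/f["fy"],1.0])
    d=T[:3,:3]@d; return T[:3,3],d/np.linalg.norm(d)
def onz(f,uv,z):
    o,d=ray(f,uv); return o+d*(z-o[2])/d[2]
def tri(fa,ua,fb,ub):
    o1,d1=ray(fa,ua);o2,d2=ray(fb,ub)
    A=np.stack([d1,-d2],1);s=np.linalg.lstsq(A,o2-o1,rcond=None)[0]
    p,q=o1+s[0]*d1,o2+s[1]*d2; return (p+q)/2,np.linalg.norm(p-q)*1000
def proj(f,P):
    T=np.array(f["cam_to_world"]);p=T[:3,:3].T@(np.array(P)-T[:3,3]);return np.array([f["fx"]*p[0]/p[2]+f["cx"],f["fy"]*p[1]/p[2]+f["cy"]])
def blobs(f,kind,amin=6):
    h=cv2.cvtColor(f["frame"],cv2.COLOR_BGR2HSV)
    if kind=="o": m=cv2.inRange(h,(8,190,150),(22,255,255))
    else: m=cv2.inRange(h,(100,170,90),(125,255,255))
    n,l,s,c=cv2.connectedComponentsWithStats(m)
    return [(s[i].tolist(),c[i],l==i) for i in range(1,n) if s[i][4]>=amin]
E
python3 - <<'E'
from h import *
fs,ft=grab_frame("scene"),grab_frame("top")
for k in "ob":
  for n,f in (("s",fs),("t",ft)):
    for s,c,m in blobs(f,k): 
        print(k,n,s,c.round(2), onz(f,c,0.178 if n=="t" else .157).round(4))
E
```

```text
o s [173, 188, 8, 13, 71] [176.72 193.96] [ 0.23   -0.2928  0.157 ]
o s [207, 196, 8, 13, 84] [210.58 202.21] [ 0.3302 -0.2096  0.157 ]
o s [237, 209, 7, 14, 67] [239.72 214.78] [ 0.4397 -0.1534  0.157 ]
o s [129, 249, 24, 16, 164] [139.66 255.94] [ 0.4989 -0.4644  0.157 ]
o t [304, 212, 6, 4, 15] [306.33 213.6 ] [ 0.4472 -0.1554  0.178 ]
o t [319, 245, 7, 7, 28] [321.86 248.32] [ 0.3332 -0.2092  0.178 ]
o t [377, 244, 16, 25, 143] [384.28 256.21] [ 0.3127 -0.4165  0.178 ]
o t [343, 278, 7, 4, 26] [346.23 279.5 ] [ 0.2328 -0.2915  0.178 ]
b s [335, 182, 7, 12, 72] [337.88 187.12] [0.4376 0.2038 0.157 ]
b s [291, 230, 7, 7, 19] [293.84 233.05] [ 0.5979 -0.0503  0.157 ]
b s [259, 232, 36, 21, 393] [276.37 241.79] [ 0.6114 -0.1127  0.157 ]
b t [197, 211, 7, 4, 18] [200.17 212.67] [0.4406 0.198  0.178 ]
b t [250, 210, 31, 24, 612] [265.22 221.35] [ 0.4176 -0.0192  0.178 ]
```

Run:
```python
import cv2,numpy as np
s=cv2.imread("pics/scene0.png");t=cv2.imread("pics/top0.png")
def c(im,u,v,w=40,k=7): return cv2.resize(im[v-w//2:v+w//2,u-w//2:u+w//2],None,fx=k,fy=k,interpolation=cv2.INTER_NEAREST)
a=np.hstack([c(t,200,213,36,7),c(t,306,213,36,7),c(t,272,158,36,7)])
b=np.hstack([c(t,213,154,36,7),c(t,330,168,36,7),c(s,237,239,36,7)])
d=np.hstack([c(s,365,211,36,7),c(s,338,187,36,7),c(s,240,216,36,7)])
for n,i in enumerate((a,b,d)): cv2.imwrite(f"pics/z{n}.png",i)
cv2.imwrite("pics/z.png",np.vstack([a,b])); cv2.imwrite("pics/zd.png",d)
```

```text
(no output)
```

View pics/z.png

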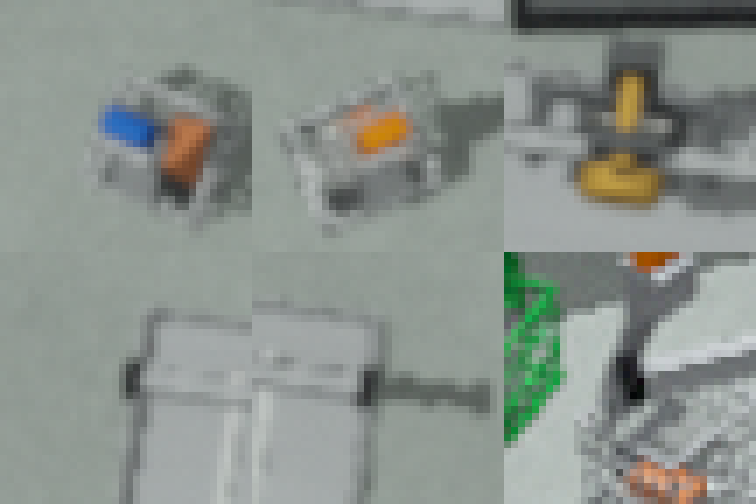

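View pics/zd.png

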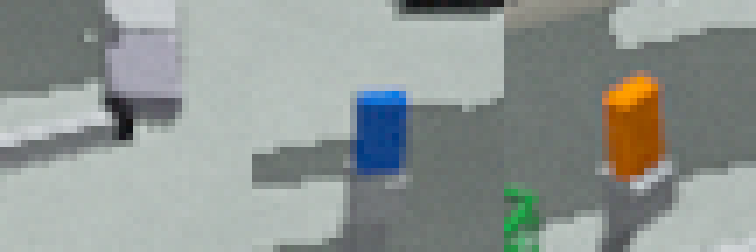

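Run:
```python
from h import *
fs,ft=grab_frame("scene"),grab_frame("top")
L,e1=tri(ft,(213.5,153.5),fs,(363.9,209.6)); Rr,e2=tri(ft,(328.2,168.9),fs,(236.8,238.5))
print(L,Rr,e1,e2, (L+Rr)/2, np.linalg.norm(L-Rr)); d=L-Rr; print("yaw",np.degrees(np.arctan2(-d[0],d[1])))
for u in ((213.5,153.5),(328.2,168.9)): print(onz(ft,u,.195))
# rack corners of tray? grips yaw
for k,(u,v) in dict(b=(200,213),o=(306,213)).items():
    im=ft["frame"].astype(float); c=im[v-8:v+9,u-8:u+9]
    up=cv2.resize(c.astype(np.uint8),None,fx=8,fy=8,interpolation=cv2.INTER_CUBIC)
    h=cv2.cvtColor(up,cv2.COLOR_BGR2HSV)
    m=cv2.inRange(h,(11,190,170),(22,255,255)) if k=="o" else cv2.inRange(h,(100,140,100),(125,255,255))
    cn=max(cv2.findContours(m,cv2.RETR_EXTERNAL,cv2.CHAIN_APPROX_NONE)[0],key=cv2.contourArea)
    (cx,cy),(w,hh),a=cv2.minAreaRect(cn); 
    mu=cv2.moments(m,True); ang=.5*np.arctan2(2*mu['mu11'],mu['mu20']-mu['mu02'])
    px=(u-8+(cx+.5)/8-.5, v-8+(cy+.5)/8-.5)
    print(k,px,w/8,hh/8,a,"pca",np.degrees(ang),"top",onz(ft,px,.178))
    for s,cc,_ in blobs(fs,k):
        P,e=tri(ft,px,fs,cc)
        if e<25: print("  tri",P,e,s)
```

```text
[0.63799381 0.15957494 0.19723519] [ 0.59664351 -0.22277421  0.19723993] 1.8360308126738838 1.3250853315392286 [ 0.61731866 -0.03159964  0.19723756] 0.3845786299158679
yaw -6.172434948783585
[0.63793779 0.15903584 0.195     ]
[ 0.59681864 -0.22367859  0.195     ]
b (200.05219078063965, 212.71069622039795) 7.183574199676514 3.6552464962005615 23.962491989135742 pca 22.2423375814251 top [0.44047193 0.19842472 0.178     ]
  tri [0.44197347 0.20075795 0.16012679] 0.02318035395541842 [335, 182, 7, 12, 72]
o (306.19180965423584, 213.6357765197754) 2.924701452255249 6.313641548156738 68.19859313964844 pca -25.108780799471862 top [ 0.44709316 -0.15497163  0.178     ]
  tri [ 0.44842353 -0.15630179  0.16268653] 0.12656181868464828 [237, 209, 7, 14, 67]
```

```bash
cat >> h.py <<'E'
def goal(x,y,z,yaw,st=None):
    """tool straight down, tool y axis = (-sin yaw, cos yaw); prints shift/turn shares from present pose"""
    st=st or state(); q=R.from_quat(st["ee_rot"]); p=np.array(st["position"])
    a=np.radians(yaw); ty=np.array([-np.sin(a),np.cos(a),0]); tz=np.array([0,0,-1.]); tx=np.cross(ty,tz)
    G=R.from_matrix(np.stack([tx,ty,tz],1))
    d=q.inv().apply(np.array([x,y,z])-p); w=(q.inv()*G).as_rotvec()/(np.pi/2)
    print("d",d.round(4).tolist(),"w",w.round(4).tolist(),"dist",round(np.linalg.norm(d),3),"deg",round(np.linalg.norm(w)*90,1))
BM=np.array([0.6173,-0.0316]); BY=-6.2
def bar(y,x=0.0):
    a=np.radians(BY); return BM+x*np.array([np.cos(a),np.sin(a)])+y*np.array([-np.sin(a),np.cos(a)])
def show():
    s=state(); m=R.from_quat(s["ee_rot"]).as_matrix()
    print(round(s["clock"],2),"p",s["position"].round(4),"ty",m[:,1].round(3),"yaw",round(np.degrees(np.arctan2(-m[0,1],m[1,1])),1),"tz",m[:,2].round(3),"F",s["force"].round(2),"T",s["wrist_torque"].round(3),"op",round(s["opening"],4),"j6",s["joints"][5].round(2))
E
python3 -c "
from h import *
show(); goal(.441,.199,.235,-21.5); goal(.441,.199,.150,-21.5)"
```

```text
0.3 p [0.2094 0.5887 0.2224] ty [ 0.335  0.942 -0.   ] yaw -19.6 tz [-0. -0. -1.] F [-0.96  0.88  0.27] T [-0.03  -0.011 -0.048] op 0.088 j6 -0.02
d [-0.3488, -0.2895, -0.0124] w [-0.0003, 0.0, 0.0213] dist 0.453 deg 1.9
d [-0.3488, -0.2895, 0.0726] w [-0.0003, 0.0, 0.0213] dist 0.459 deg 1.9
```

Emit:
send_rows(
  moves=[
    {"dx": -0.349, "dy": -0.29, "dz": -0.012, "wz": 0.021, "grip": 1},
    {"dx": -0.349, "dy": -0.29, "dz": -0.012, "wz": 0.021, "grip": 1},
    {"dx": -0.349, "dy": -0.29, "dz": -0.012, "wz": 0.021, "grip": 1},
    {"dx": -0.349, "dy": -0.29, "dz": -0.012, "wz": 0.021, "grip": 1},
    {"dx": -0.349, "dy": -0.29, "dz": -0.012, "wz": 0.021, "grip": 1},
    {"dx": -0.349, "dy": -0.29, "dz": -0.012, "wz": 0.021, "grip": 1},
    {"dx": -0.349, "dy": -0.29, "dz": -0.012, "wz": 0.021, "grip": 1},
    {"dx": -0.349, "dy": -0.29, "dz": -0.012, "wz": 0.021, "grip": 1},
  ],
)

```text
$.moves[0]: bad value
```

```bash
python3 -c "
from h import *
show(); goal(.441,.199,.235,-21.5)"
```

```text
0.3 p [0.2094 0.5887 0.2224] ty [ 0.335  0.942 -0.   ] yaw -19.6 tz [-0. -0. -1.] F [-0.96  0.88  0.27] T [-0.03  -0.011 -0.048] op 0.088 j6 -0.02
d [-0.3488, -0.2895, -0.0124] w [-0.0003, 0.0, 0.0213] dist 0.453 deg 1.9
```

Emit:
send_rows(
  moves=[
    {"dx": -0.349, "dy": -0.29, "dz": -0.012, "wx": 0, "wy": 0, "wz": 0.021, "grip": 1},
    {"dx": -0.349, "dy": -0.29, "dz": -0.012, "wx": 0, "wy": 0, "wz": 0.021, "grip": 1},
    {"dx": -0.349, "dy": -0.29, "dz": -0.012, "wx": 0, "wy": 0, "wz": 0.021, "grip": 1},
    {"dx": -0.349, "dy": -0.29, "dz": -0.012, "wx": 0, "wy": 0, "wz": 0.021, "grip": 1},
    {"dx": -0.349, "dy": -0.29, "dz": -0.012, "wx": 0, "wy": 0, "wz": 0.021, "grip": 1},
    {"dx": -0.349, "dy": -0.29, "dz": -0.012, "wx": 0, "wy": 0, "wz": 0.021, "grip": 1},
    {"dx": -0.349, "dy": -0.29, "dz": -0.012, "wx": 0, "wy": 0, "wz": 0.021, "grip": 1},
    {"dx": -0.349, "dy": -0.29, "dz": -0.012, "wx": 0, "wy": 0, "wz": 0.021, "grip": 1},
  ],
)

```text
clock: 1.1
position: [0.4142, 0.2431, 0.2335]
ee_rot: [0.186, 0.983, -0.0, 0.0]
force: [1.7, 0.4, -0.2]
opening: 0.088
```

```bash
python3 -c "
from h import *
show(); goal(.441,.199,.235,-21.5)"
```

```text
1.1 p [0.4142 0.2431 0.2335] ty [ 0.366  0.931 -0.   ] yaw -21.5 tz [ 0. -0. -1.] F [ 1.69  0.41 -0.22] T [ 0.066  0.025 -0.027] op 0.088 j6 -0.69
d [-0.0411, -0.0313, -0.0015] w [-0.0, 0.0003, 0.0005] dist 0.052 deg 0.0
```

Emit:
send_rows(
  moves=[
    {"dx": -0.041, "dy": -0.031, "dz": 0, "wx": 0, "wy": 0, "wz": 0, "grip": 0},
    {"dx": -0.041, "dy": -0.031, "dz": 0, "wx": 0, "wy": 0, "wz": 0, "grip": 0},
    {"dx": -0.041, "dy": -0.031, "dz": 0.02, "wx": 0, "wy": 0, "wz": 0, "grip": 0},
    {"dx": -0.041, "dy": -0.031, "dz": 0.03, "wx": 0, "wy": 0, "wz": 0, "grip": 0.1},
    {"dx": -0.041, "dy": -0.031, "dz": 0.03, "wx": 0, "wy": 0, "wz": 0, "grip": 0.1},
  ],
)

```text
clock: 1.6
position: [0.4397, 0.1993, 0.2021]
ee_rot: [0.186, 0.983, -0.001, -0.001]
force: [-0.2, 0.3, 0.2]
opening: 0.051
```

Run:
```python
from h import *
show(); goal(.441,.199,.15,-21.5)
fs,ft=grab_frame("scene"),grab_frame("top")
st=state()
p=st["position"]; 
def c(f,uv,w=56,k=7):
    u,v=np.round(uv).astype(int); return cv2.resize(f["frame"][v-w//2:v+w//2,u-w//2:u+w//2],None,fx=k,fy=k,interpolation=cv2.INTER_NEAREST)
cv2.imwrite("pics/a1.png",np.hstack([c(fs,proj(fs,[.441,.199,.16])),c(ft,proj(ft,[.441,.199,.178]))]))
F=[]
for i in range(8): grab_frame("top"); s=state(); F.append(np.r_[s["force"],s["wrist_torque"]])
F=np.array(F); print(F.mean(0).round(3),F.std(0).round(3)); show()
```

```text
1.6 p [0.4397 0.1993 0.2021] ty [ 0.365  0.931 -0.002] yaw -21.4 tz [-0.003 -0.001 -1.   ] F [-0.24  0.29  0.18] T [-0.01   0.049 -0.008] op 0.051 j6 -0.8
d [-0.0015, 0.0003, 0.0521] w [-0.0014, -0.0013, 0.0008] dist 0.052 deg 0.2
[ 0.094 -0.141 -0.244  0.    -0.009 -0.011] [0.414 0.451 0.558 0.029 0.032 0.035]
2.1 p [0.4411 0.1995 0.2037] ty [0.366 0.931 0.   ] yaw -21.4 tz [ 0.001  0.    -1.   ] F [-0.    0.07 -0.12] T [-0.015  0.019  0.028] op 0.0485 j6 -0.8
```

View pics/a1.png

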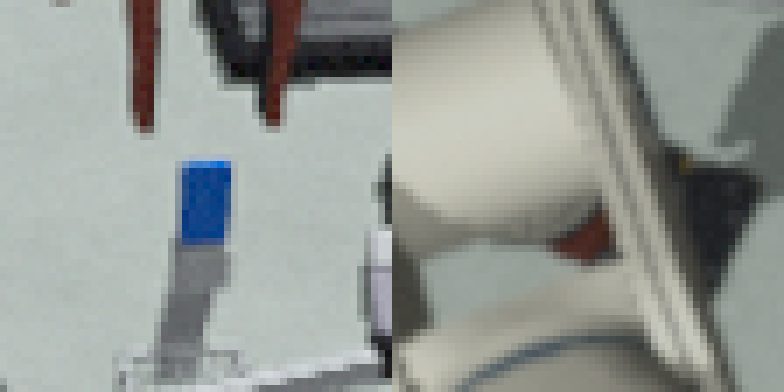

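Emit:
send_rows(
  moves=[
    {"dx": 0, "dy": 0, "dz": 0.04, "wx": 0, "wy": 0, "wz": 0, "grip": 0.1},
    {"dx": 0, "dy": 0, "dz": 0.054, "wx": 0, "wy": 0, "wz": 0, "grip": 0.1},
    {"dx": 0, "dy": 0, "dz": 0.054, "wx": 0, "wy": 0, "wz": 0, "grip": 0.1},
    {"dx": 0, "dy": 0, "dz": 0.054, "wx": 0, "wy": 0, "wz": 0, "grip": -0.4},
    {"dx": 0, "dy": 0, "dz": 0.054, "wx": 0, "wy": 0, "wz": 0, "grip": -0.5},
    {"dx": 0, "dy": 0, "dz": 0.054, "wx": 0, "wy": 0, "wz": 0, "grip": -0.7},
    {"dx": 0, "dy": 0, "dz": 0.054, "wx": 0, "wy": 0, "wz": 0, "grip": -1},
  ],
)

```text
clock: 2.8
position: [0.4418, 0.1997, 0.1506]
ee_rot: [0.186, 0.983, 0.001, 0.001]
force: [-0.2, -0.6, 2.4]
opening: 0.0237
```

Run:
```python
from h import *
show()
```

```text
2.8 p [0.4418 0.1997 0.1506] ty [0.366 0.931 0.002] yaw -21.4 tz [ 0.003  0.001 -1.   ] F [-0.16 -0.58  2.38] T [-0.038 -0.155  0.024] op 0.0237 j6 -0.8
```

Emit:
send_rows(
  moves=[
    {"dx": 0, "dy": 0, "dz": -0.02, "wx": 0, "wy": 0, "wz": 0, "grip": -1},
    {"dx": 0, "dy": 0, "dz": -0.06, "wx": 0, "wy": 0, "wz": 0, "grip": -1},
    {"dx": 0, "dy": 0, "dz": -0.095, "wx": 0, "wy": 0, "wz": 0, "grip": -1},
    {"dx": 0, "dy": 0, "dz": -0.095, "wx": 0, "wy": 0, "wz": 0, "grip": -1},
    {"dx": 0, "dy": 0, "dz": -0.095, "wx": 0, "wy": 0, "wz": 0, "grip": -1},
  ],
)

```text
clock: 3.3
position: [0.4415, 0.1997, 0.2459]
ee_rot: [0.186, 0.983, 0.001, 0.002]
force: [0.8, -0.1, -2.3]
opening: 0.0238
```

Run:
```python
from h import *
show()
fs=grab_frame("scene")
def c(f,uv,w=90,k=6):
    u,v=np.round(uv).astype(int); return cv2.resize(f["frame"][v-w//2:v+w//2,u-w//2:u+w//2],None,fx=k,fy=k,interpolation=cv2.INTER_NEAREST)
cv2.imwrite("pics/a2.png",c(fs,proj(fs,[.441,.199,.2])))
F=[]
for i in range(16): grab_frame("top"); s=state(); F.append(np.r_[s["force"],s["wrist_torque"]])
F=np.array(F); print(F.mean(0).round(3),F.std(0).round(3)); print(F[:,2].round(2)); show()
```

```text
3.3 p [0.4415 0.1997 0.2459] ty [0.366 0.931 0.003] yaw -21.4 tz [ 0.004  0.001 -1.   ] F [ 0.78 -0.14 -2.31] T [0.022 0.058 0.056] op 0.0238 j6 -0.8
[-3.40e-02  6.40e-02 -2.24e+00 -9.00e-03  3.00e-03 -2.00e-03] [0.554 0.427 0.33  0.033 0.033 0.039]
[-2.21 -1.98 -2.82 -2.54 -2.66 -1.54 -1.85 -2.67 -2.42 -2.23 -2.3  -1.98
 -2.25 -2.23 -1.86 -2.31]
4.15 p [0.4416 0.1997 0.2457] ty [0.366 0.931 0.002] yaw -21.4 tz [ 0.003  0.001 -1.   ] F [ 0.03 -0.42 -2.31] T [-0.025  0.054 -0.032] op 0.0236 j6 -0.8
```

View pics/a2.png

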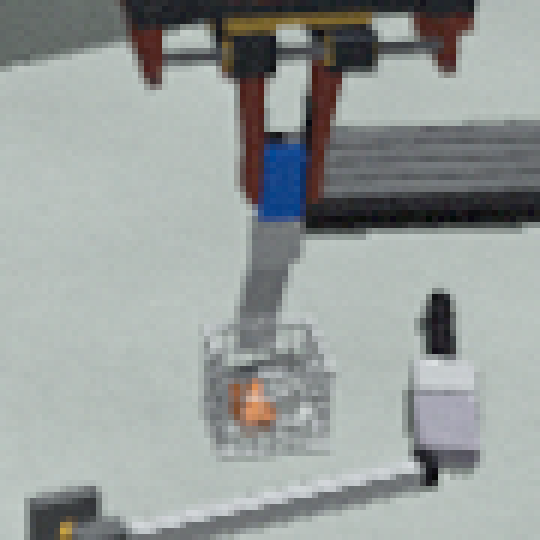

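Run:
```python
from h import *
x,y=bar(.135,-.07); print(x,y); goal(x,y,.245,BY); x,y=bar(.135,0); print(x,y); goal(x,y,.245,BY)
```

```text
0.5622893455422509 0.11017033503568417
d [-0.1451, -0.0392, 0.0009] w [0.0009, 0.0016, -0.1694] dist 0.15 deg 15.2
0.631879913020313 0.10261038013626257
d [-0.2126, -0.0208, 0.0011] w [0.0009, 0.0016, -0.1694] dist 0.214 deg 15.2
```

Emit:
send_rows(
  moves=[
    {"dx": -0.036, "dy": -0.01, "dz": 0, "wx": 0, "wy": 0, "wz": -0.042, "grip": -1},
    {"dx": -0.072, "dy": -0.02, "dz": 0, "wx": 0, "wy": 0, "wz": -0.085, "grip": -1},
    {"dx": -0.108, "dy": -0.03, "dz": 0, "wx": 0, "wy": 0, "wz": -0.127, "grip": -1},
    {"dx": -0.145, "dy": -0.039, "dz": 0, "wx": 0, "wy": 0, "wz": -0.169, "grip": -1},
    {"dx": -0.145, "dy": -0.039, "dz": 0, "wx": 0, "wy": 0, "wz": -0.169, "grip": -1},
    {"dx": -0.145, "dy": -0.039, "dz": 0, "wx": 0, "wy": 0, "wz": -0.169, "grip": -1},
  ],
)

```text
clock: 4.75
position: [0.5623, 0.1099, 0.2455]
ee_rot: [0.055, 0.998, 0.0, 0.001]
force: [-0.1, -0.0, -2.7]
opening: 0.024
```

```bash
cat >> h.py <<'E'
def crop(f,P,w=90,k=6):
    u,v=np.round(proj(f,P)).astype(int); u0=max(u-w//2,0); v0=max(v-w//2,0)
    return u0,v0,cv2.resize(f["frame"][v0:v0+w,u0:u0+w],None,fx=k,fy=k,interpolation=cv2.INTER_CUBIC)
def avgF(n):
    F=[]
    for i in range(n): grab_frame("top"); s=state(); F.append(np.r_[s["force"],s["wrist_torque"]])
    F=np.array(F); print("avgF",F.mean(0).round(3),"se",(F.std(0)/n**.5).round(3))
E
python3 - <<'E'
from h import *
show(); x,y=bar(.135,0); goal(x,y,.245,BY)
fs=grab_frame("scene"); st=state(); p=st["position"]
u0,v0,im=crop(fs,[p[0],p[1],.2],100,6)
# predicted seat at TCP xy, z .225 and bar centre point
def mark(P,col):
    q=(proj(fs,P)-[u0,v0]+.5)*6; cv2.circle(im,tuple(q.astype(int)),3,col,-1)
mark([p[0],p[1],p[2]-.150+.130],(0,0,255))
mark([p[0],p[1],p[2]-.150+.178],(255,0,255))
for yy in (.135,.188,.0): mark([*bar(yy),.2],(0,255,0))
cv2.imwrite("pics/a3.png",im)
E
```

```text
4.75 p [0.5623 0.1099 0.2455] ty [0.111 0.994 0.001] yaw -6.4 tz [ 0.002  0.001 -1.   ] F [-0.14 -0.04 -2.72] T [-0.017 -0.002  0.011] op 0.024 j6 -1.29
d [-0.0699, 0.0005, 0.0006] w [0.0007, 0.0011, -0.0017] dist 0.07 deg 0.2
```

View pics/a3.png

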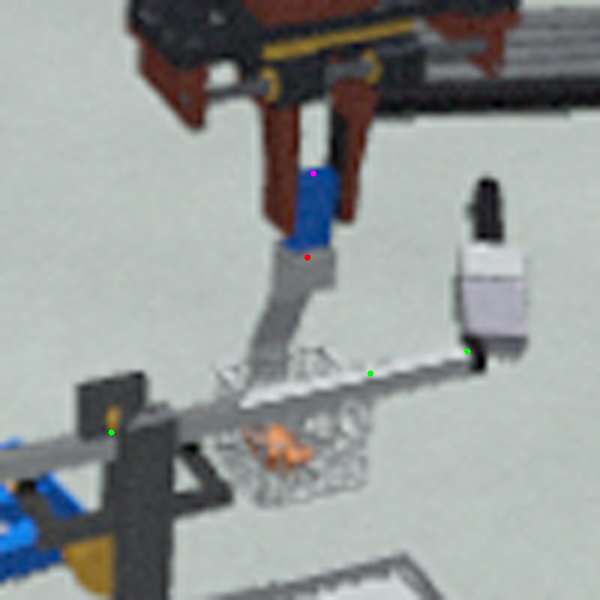

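Emit:
send_rows(
  moves=[
    {"dx": -0.025, "dy": 0, "dz": 0, "wx": 0, "wy": 0, "wz": 0, "grip": -1},
    {"dx": -0.048, "dy": 0, "dz": 0, "wx": 0, "wy": 0, "wz": 0, "grip": -1},
    {"dx": -0.065, "dy": 0, "dz": 0, "wx": 0, "wy": 0, "wz": 0, "grip": -1},
    {"dx": -0.071, "dy": 0, "dz": 0, "wx": 0, "wy": 0, "wz": 0, "grip": -1},
    {"dx": -0.071, "dy": 0, "dz": 0, "wx": 0, "wy": 0, "wz": 0, "grip": -1},
  ],
)

```text
clock: 5.3
position: [0.6317, 0.1032, 0.2453]
ee_rot: [0.055, 0.998, 0.0, 0.0]
force: [-0.6, -0.7, -2.0]
opening: 0.0237
```

Run:
```python
from h import *
show()
fs=grab_frame("scene"); st=state(); p=st["position"]
u0,v0,im=crop(fs,[p[0],p[1],.2],80,9)
def mark(P,col):
    q=(proj(fs,P)-[u0,v0]+.5)*9; cv2.circle(im,tuple(q.astype(int)),3,col,-1)
mark([p[0],p[1],p[2]-.150+.130],(0,0,255))
for yy in (.135,.188,.06): mark([*bar(yy),.2],(0,255,0))
cv2.imwrite("pics/a4.png",im[:600])
```

```text
5.3 p [0.6317 0.1032 0.2453] ty [0.109 0.994 0.001] yaw -6.3 tz [ 0.001  0.001 -1.   ] F [-0.6  -0.72 -1.99] T [-0.008  0.035  0.014] op 0.0237 j6 -1.32
```

View pics/a4.png

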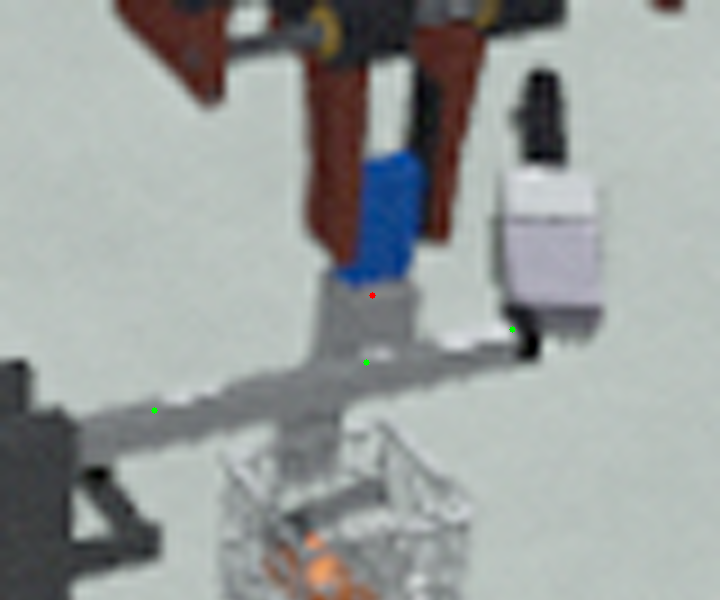

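Emit:
send_rows(
  moves=[
    {"dx": 0, "dy": 0, "dz": 0.006, "wx": 0, "wy": 0, "wz": 0, "grip": -1},
    {"dx": 0, "dy": 0, "dz": 0.012, "wx": 0, "wy": 0, "wz": 0, "grip": -1},
    {"dx": 0, "dy": 0, "dz": 0.018, "wx": 0, "wy": 0, "wz": 0, "grip": -1},
    {"dx": 0, "dy": 0, "dz": 0.02, "wx": 0, "wy": 0, "wz": 0, "grip": -1},
    {"dx": 0, "dy": 0, "dz": 0.02, "wx": 0, "wy": 0, "wz": 0, "grip": -1},
  ],
)

```text
clock: 5.85
position: [0.6307, 0.1031, 0.2246]
ee_rot: [0.055, 0.999, 0.0, -0.0]
force: [1.0, 0.6, -1.7]
opening: 0.0239
```

Run:
```python
from h import *
show()
fs=grab_frame("scene"); st=state(); p=st["position"]
u0,v0,im=crop(fs,[p[0],p[1],.2],80,9)
def mark(P,col):
    q=(proj(fs,P)-[u0,v0]+.5)*9; cv2.circle(im,tuple(q.astype(int)),3,col,-1)
mark([p[0],p[1],p[2]-.150+.130],(0,0,255))
cv2.imwrite("pics/a5.png",im[:600]); avgF(3)
```

```text
5.85 p [0.6307 0.1031 0.2246] ty [0.109 0.994 0.001] yaw -6.3 tz [-0.001  0.001 -1.   ] F [ 1.04  0.63 -1.72] T [ 0.007  0.001 -0.043] op 0.0239 j6 -1.32
avgF [-0.111  0.399 -2.563  0.034  0.015  0.026] se [0.287 0.161 0.236 0.024 0.022 0.015]
```

View pics/a5.png

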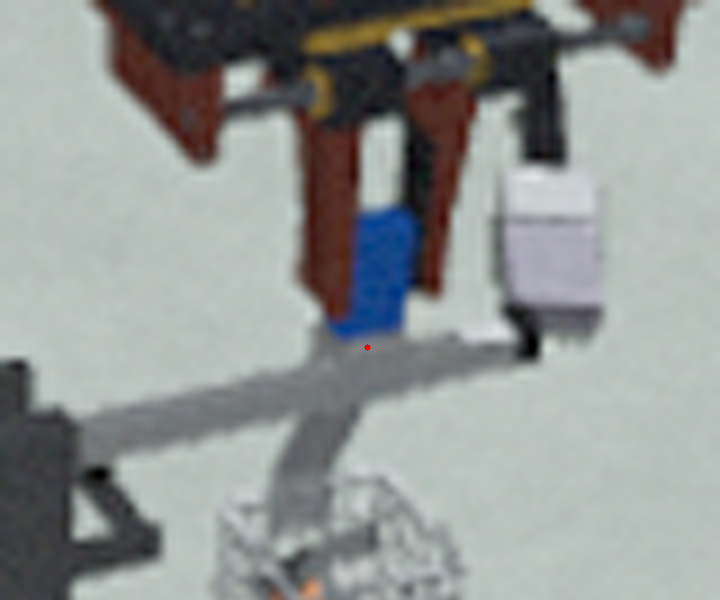

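Emit:
send_rows(
  moves=[
    {"dx": 0, "dy": 0, "dz": 0.003, "wx": 0, "wy": 0, "wz": 0, "grip": -1},
    {"dx": 0, "dy": 0, "dz": 0.005, "wx": 0, "wy": 0, "wz": 0, "grip": -1},
    {"dx": 0, "dy": 0, "dz": 0.007, "wx": 0, "wy": 0, "wz": 0, "grip": -1},
    {"dx": 0, "dy": 0, "dz": 0.009, "wx": 0, "wy": 0, "wz": 0, "grip": -1},
    {"dx": 0, "dy": 0, "dz": 0.011, "wx": 0, "wy": 0, "wz": 0, "grip": -1},
    {"dx": 0, "dy": 0, "dz": 0.013, "wx": 0, "wy": 0, "wz": 0, "grip": -1},
    {"dx": 0, "dy": 0, "dz": 0.015, "wx": 0, "wy": 0, "wz": 0, "grip": -1},
    {"dx": 0, "dy": 0, "dz": 0.017, "wx": 0, "wy": 0, "wz": 0, "grip": -1},
  ],
)

```text
clock: 6.85
position: [0.6313, 0.1031, 0.2084]
ee_rot: [0.055, 0.998, 0.0, 0.0]
force: [-0.3, -0.8, -1.8]
opening: 0.024
```

Run:
```python
from h import *
show()
fs=grab_frame("scene"); cv2.imwrite("pics/a6.png",cv2.resize(fs["frame"][150:310,220:400],None,fx=4,fy=3.75,interpolation=cv2.INTER_CUBIC)); avgF(3);show()
```

```text
6.85 p [0.6313 0.1031 0.2084] ty [0.109 0.994 0.001] yaw -6.3 tz [ 0.001  0.001 -1.   ] F [-0.3  -0.76 -1.85] T [-0.019 -0.032  0.007] op 0.024 j6 -1.32
avgF [-0.063  0.491 -2.063  0.043  0.016 -0.032] se [0.423 0.208 0.217 0.023 0.015 0.015]
7.05 p [0.6313 0.1032 0.2085] ty [0.109 0.994 0.001] yaw -6.3 tz [ 0.001  0.001 -1.   ] F [-0.89  0.96 -2.08] T [-0.009  0.028 -0.015] op 0.024 j6 -1.32
```

View pics/a6.png

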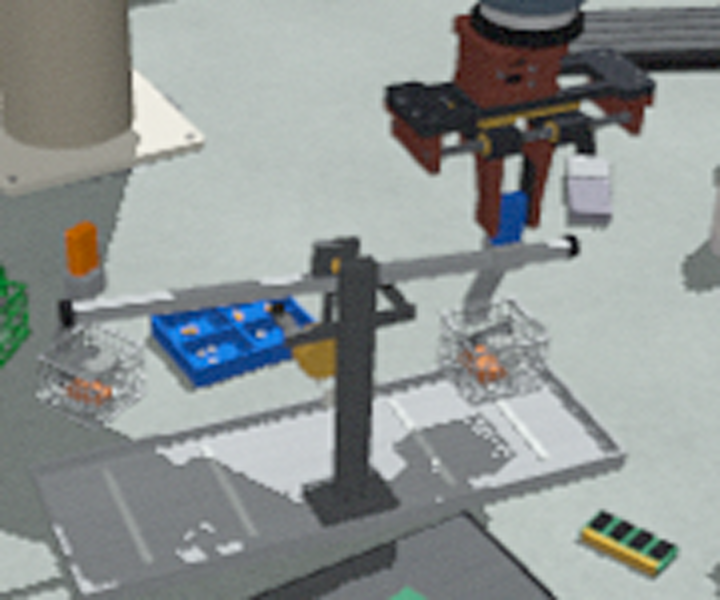

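Emit:
send_rows(
  moves=[
    {"dx": 0, "dy": 0, "dz": 0.002, "wx": 0, "wy": 0, "wz": 0, "grip": -1},
    {"dx": 0, "dy": 0, "dz": 0.004, "wx": 0, "wy": 0, "wz": 0, "grip": -1},
    {"dx": 0, "dy": 0, "dz": 0.005, "wx": 0, "wy": 0, "wz": 0, "grip": -1},
    {"dx": 0, "dy": 0, "dz": 0.006, "wx": 0, "wy": 0, "wz": 0, "grip": -1},
    {"dx": 0, "dy": 0, "dz": 0.006, "wx": 0, "wy": 0, "wz": 0, "grip": -1},
  ],
)

```text
clock: 7.55
position: [0.6312, 0.1031, 0.2023]
ee_rot: [0.055, 0.998, 0.0, 0.0]
force: [0.7, -1.1, -2.6]
opening: 0.024
```

Run:
```python
from h import *
show(); avgF(5);show()
```

```text
7.55 p [0.6312 0.1031 0.2023] ty [0.109 0.994 0.001] yaw -6.3 tz [ 0.     0.001 -1.   ] F [ 0.7  -1.14 -2.62] T [ 0.003 -0.018 -0.001] op 0.024 j6 -1.32
avgF [ 0.143  0.088 -1.712  0.053  0.016  0.01 ] se [0.321 0.185 0.051 0.013 0.006 0.01 ]
7.8 p [0.6313 0.1032 0.2026] ty [0.109 0.994 0.001] yaw -6.3 tz [ 0.001  0.001 -1.   ] F [ 0.49  0.68 -1.91] T [ 0.088  0.032 -0.01 ] op 0.024 j6 -1.32
```

Emit:
send_rows(
  moves=[
    {"dx": 0, "dy": 0, "dz": 0.001, "wx": 0, "wy": 0, "wz": 0, "grip": -1},
    {"dx": 0, "dy": 0, "dz": 0.002, "wx": 0, "wy": 0, "wz": 0, "grip": -1},
    {"dx": 0, "dy": 0, "dz": 0.002, "wx": 0, "wy": 0, "wz": 0, "grip": -1},
  ],
)

```text
clock: 8.1
position: [0.6317, 0.1032, 0.2016]
ee_rot: [0.055, 0.998, 0.001, 0.001]
force: [-1.8, 0.1, 4.1]
opening: 0.0237
```

Run:
```python
from h import *
show(); avgF(4);show()
```

```text
8.1 p [0.6317 0.1032 0.2016] ty [0.109 0.994 0.001] yaw -6.3 tz [ 0.002  0.001 -1.   ] F [-1.83  0.07  4.09] T [-0.075  0.37   0.002] op 0.0237 j6 -1.32
avgF [-1.848 -0.167  5.353 -0.084  0.416 -0.014] se [0.153 0.21  0.31  0.01  0.002 0.011]
8.3 p [0.6316 0.1032 0.2015] ty [0.109 0.994 0.001] yaw -6.3 tz [ 0.002  0.001 -1.   ] F [-2.03 -0.    5.1 ] T [-0.061  0.42   0.009] op 0.0236 j6 -1.32
```

Emit:
send_rows(
  moves=[
    {"dx": 0, "dy": 0, "dz": -0.001, "wx": 0, "wy": 0, "wz": 0, "grip": -1},
    {"dx": 0, "dy": 0, "dz": -0.001, "wx": 0, "wy": 0, "wz": 0, "grip": -1},
    {"dx": 0, "dy": 0, "dz": -0.001, "wx": 0, "wy": 0, "wz": 0, "grip": -0.3},
    {"dx": 0, "dy": 0, "dz": -0.001, "wx": 0, "wy": 0, "wz": 0, "grip": 0},
    {"dx": 0, "dy": 0, "dz": -0.001, "wx": 0, "wy": 0, "wz": 0, "grip": 0},
  ],
)

```text
clock: 8.8
position: [0.6317, 0.1032, 0.2025]
ee_rot: [0.055, 0.998, 0.001, 0.001]
force: [0.1, 0.3, -0.1]
opening: 0.0424
```

Run:
```python
from h import *
show()
fs=grab_frame("scene"); cv2.imwrite("pics/a7.png",cv2.resize(fs["frame"][150:310,220:400],None,fx=4,fy=3.75,interpolation=cv2.INTER_CUBIC))
```

```text
8.8 p [0.6317 0.1032 0.2025] ty [0.109 0.994 0.001] yaw -6.3 tz [ 0.002  0.001 -1.   ] F [ 0.1   0.32 -0.07] T [0.035 0.007 0.028] op 0.0424 j6 -1.32
```

View pics/a7.png

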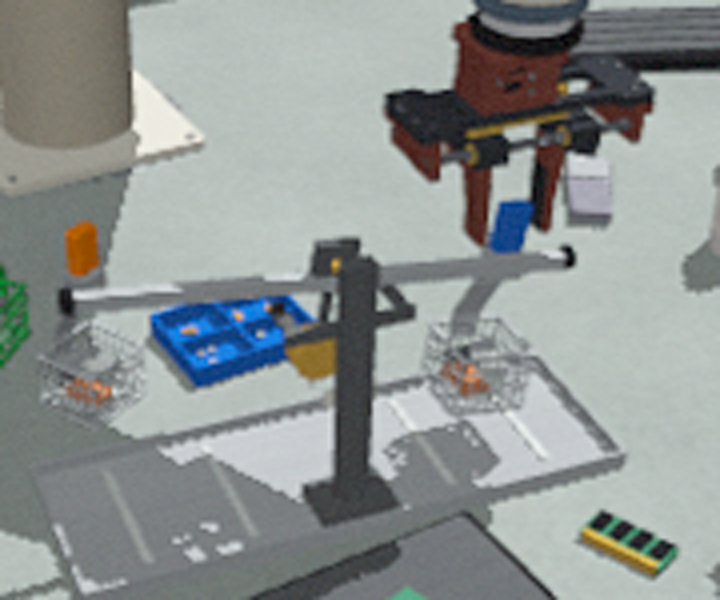

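Emit:
send_rows(
  moves=[
    {"dx": 0, "dy": 0, "dz": 0, "wx": 0, "wy": 0, "wz": 0, "grip": 0.4},
    {"dx": 0, "dy": 0, "dz": 0, "wx": 0, "wy": 0, "wz": 0, "grip": 0.4},
    {"dx": 0, "dy": 0, "dz": -0.03, "wx": 0, "wy": 0, "wz": 0, "grip": 0.4},
    {"dx": 0, "dy": 0, "dz": -0.07, "wx": 0, "wy": 0, "wz": 0, "grip": 0.4},
    {"dx": 0.03, "dy": 0, "dz": -0.08, "wx": 0, "wy": 0, "wz": 0, "grip": 0.2},
  ],
)

```text
clock: 9.35
position: [0.6059, 0.1065, 0.2868]
ee_rot: [0.055, 0.998, 0.001, 0.005]
force: [0.9, -0.2, -0.2]
opening: 0.0564
```

Run:
```python
from h import *
show()
goal(.446,-.155,.27,24.5)
```

```text
9.35 p [0.6059 0.1065 0.2868] ty [0.11  0.994 0.003] yaw -6.3 tz [ 0.01   0.002 -1.   ] F [ 0.93 -0.23 -0.15] T [ 0.039 -0.01   0.02 ] op 0.0564 j6 -1.31
d [0.1302, -0.2776, 0.0146] w [0.0004, 0.0067, -0.3425] dist 0.307 deg 30.8
```

Emit:
send_rows(
  moves=[
    {"dx": 0.13, "dy": -0.278, "dz": 0, "wx": 0, "wy": 0.005, "wz": -0.342, "grip": 0.1},
    {"dx": 0.13, "dy": -0.278, "dz": 0, "wx": 0, "wy": 0.005, "wz": -0.342, "grip": 0.1},
    {"dx": 0.13, "dy": -0.278, "dz": 0, "wx": 0, "wy": 0.005, "wz": -0.342, "grip": 0.1},
    {"dx": 0.13, "dy": -0.278, "dz": 0, "wx": 0, "wy": 0.005, "wz": -0.342, "grip": 0.1},
    {"dx": 0.13, "dy": -0.278, "dz": 0.015, "wx": 0, "wy": 0.005, "wz": -0.342, "grip": 0.1},
    {"dx": 0.13, "dy": -0.278, "dz": 0.05, "wx": 0, "wy": 0.005, "wz": -0.342, "grip": 0.1},
    {"dx": 0.13, "dy": -0.278, "dz": 0.08, "wx": 0, "wy": 0.005, "wz": -0.342, "grip": 0.1},
    {"dx": 0.13, "dy": -0.278, "dz": 0.08, "wx": 0, "wy": 0.005, "wz": -0.342, "grip": 0.1},
  ],
)

```text
clock: 10.15
position: [0.4427, -0.1557, 0.2009]
ee_rot: [-0.21, 0.978, 0.002, -0.002]
force: [-0.3, 0.2, 0.2]
opening: 0.0488
```

Run:
```python
from h import *
show()
goal(.446,-.155,.15,24.5)
fs=grab_frame("scene")
im=np.hstack([crop(fs,[.446,-.155,.18],64,6)[2]]); cv2.imwrite("pics/b1.png",im)
cv2.imwrite("pics/b1s.png",cv2.resize(fs["frame"][150:310,220:400],None,fx=4,fy=3.75,interpolation=cv2.INTER_CUBIC))
avgF(8)
```

```text
10.15 p [ 0.4427 -0.1557  0.2009] ty [-0.411  0.912  0.006] yaw 24.3 tz [-0.005  0.004 -1.   ] F [-0.28  0.15  0.24] T [ 0.026  0.    -0.002] op 0.0488 j6 -2.36
d [-0.0035, -0.001, 0.0509] w [0.0035, -0.0021, -0.0026] dist 0.051 deg 0.4
avgF [ 0.003  0.202 -0.002  0.072  0.031 -0.008] se [0.135 0.18  0.151 0.017 0.006 0.007]
```

View pics/b1.png

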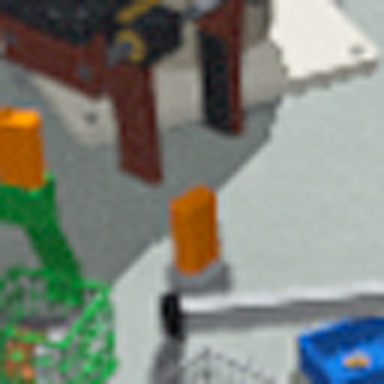

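View pics/b1s.png

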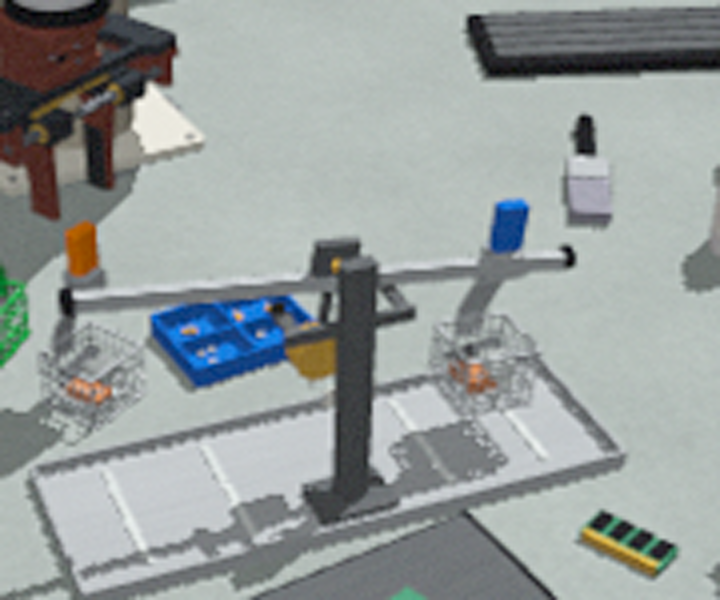

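Emit:
send_rows(
  moves=[
    {"dx": -0.003, "dy": 0, "dz": 0.035, "wx": 0, "wy": 0, "wz": 0, "grip": 0.1},
    {"dx": -0.003, "dy": 0, "dz": 0.053, "wx": 0, "wy": 0, "wz": 0, "grip": 0.1},
    {"dx": -0.003, "dy": 0, "dz": 0.053, "wx": 0, "wy": 0, "wz": 0, "grip": 0.1},
    {"dx": -0.003, "dy": 0, "dz": 0.053, "wx": 0, "wy": 0, "wz": 0, "grip": -0.4},
    {"dx": -0.003, "dy": 0, "dz": 0.053, "wx": 0, "wy": 0, "wz": 0, "grip": -0.5},
    {"dx": -0.003, "dy": 0, "dz": 0.053, "wx": 0, "wy": 0, "wz": 0, "grip": -0.7},
    {"dx": -0.003, "dy": 0, "dz": 0.053, "wx": 0, "wy": 0, "wz": 0, "grip": -1},
  ],
)

```text
clock: 11.3
position: [0.4514, -0.1539, 0.1536]
ee_rot: [-0.212, 0.977, -0.001, 0.003]
force: [0.0, -0.6, 3.3]
opening: 0.0238
```

Run:
```python
from h import *
show()
```

```text
11.3 p [ 0.4514 -0.1539  0.1536] ty [-0.415  0.91  -0.003] yaw 24.5 tz [ 0.006 -0.    -1.   ] F [ 0.04 -0.58  3.26] T [ 0.122  0.166 -0.003] op 0.0238 j6 -2.36
```

Emit:
send_rows(
  moves=[
    {"dx": 0, "dy": 0, "dz": -0.02, "wx": 0, "wy": 0, "wz": 0, "grip": -1},
    {"dx": 0, "dy": 0, "dz": -0.06, "wx": 0, "wy": 0, "wz": 0, "grip": -1},
    {"dx": 0, "dy": 0, "dz": -0.1, "wx": 0, "wy": 0, "wz": 0, "grip": -1},
    {"dx": 0, "dy": 0, "dz": -0.125, "wx": 0, "wy": 0, "wz": 0, "grip": -1},
    {"dx": 0, "dy": 0, "dz": -0.125, "wx": 0, "wy": 0, "wz": 0, "grip": -1},
    {"dx": 0, "dy": 0, "dz": -0.125, "wx": 0, "wy": 0, "wz": 0, "grip": -1},
  ],
)

```text
clock: 11.9
position: [0.4502, -0.1537, 0.2781]
ee_rot: [-0.212, 0.977, -0.001, 0.003]
force: [0.7, 0.8, -3.4]
opening: 0.0238
```

Run:
```python
from h import *
show()
avgF(18); show()
x,y=bar(-.13,-.075); goal(x,y,.278,BY)
```

```text
11.9 p [ 0.4502 -0.1537  0.2781] ty [-0.415  0.91  -0.003] yaw 24.5 tz [ 0.006 -0.    -1.   ] F [ 0.67  0.8  -3.38] T [ 0.108  0.041 -0.013] op 0.0238 j6 -2.35
avgF [-0.081  0.176 -2.732  0.065  0.02   0.003] se [0.105 0.113 0.109 0.007 0.007 0.009]
12.8 p [ 0.4506 -0.1538  0.2786] ty [-0.415  0.91  -0.003] yaw 24.5 tz [ 0.006 -0.    -1.   ] F [-0.35 -0.01 -2.15] T [ 0.094  0.014 -0.04 ] op 0.024 j6 -2.35
d [-0.0715, -0.0314, 0.0011] w [-0.0009, 0.0039, 0.3414] dist 0.078 deg 30.7
```

Run:
```python
from h import *
x,y=bar(-.111,-.075); goal(x,y,.278,BY)
```

```text
d [-0.0812, -0.0151, 0.0011] w [-0.0009, 0.0039, 0.3414] dist 0.083 deg 30.7
```

Emit:
send_rows(
  moves=[
    {"dx": -0.02, "dy": -0.004, "dz": 0, "wx": 0, "wy": 0.002, "wz": 0.085, "grip": -1},
    {"dx": -0.04, "dy": -0.008, "dz": 0, "wx": 0, "wy": 0.004, "wz": 0.17, "grip": -1},
    {"dx": -0.06, "dy": -0.012, "dz": 0, "wx": 0, "wy": 0.004, "wz": 0.255, "grip": -1},
    {"dx": -0.081, "dy": -0.015, "dz": 0, "wx": 0, "wy": 0.004, "wz": 0.341, "grip": -1},
    {"dx": -0.081, "dy": -0.015, "dz": 0, "wx": 0, "wy": 0.004, "wz": 0.341, "grip": -1},
    {"dx": -0.081, "dy": -0.015, "dz": 0, "wx": 0, "wy": 0.004, "wz": 0.341, "grip": -1},
  ],
)

```text
clock: 13.4
position: [0.5303, -0.1337, 0.2788]
ee_rot: [0.052, 0.999, -0.001, -0.0]
force: [0.5, 0.0, -3.7]
opening: 0.024
```

Run:
```python
from h import *
show(); x,y=bar(-.111,0); goal(x,y,.278,BY)
fs,ft=grab_frame("scene"),grab_frame("top"); st=state(); p=st["position"]
u0,v0,im=crop(fs,[p[0],p[1],.22],90,6.6)
def mark(P,col):
    q=(proj(fs,P)-[u0,v0]+.5)*6.6; cv2.circle(im,tuple(q.astype(int)),3,col,-1)
mark([p[0],p[1],p[2]-.1536+.130],(0,0,255))
mark([p[0],p[1],p[2]-.1536+.178],(255,0,255))
cv2.imwrite("pics/b2.png",im)
cv2.imwrite("pics/b2t.png",ft["frame"])
for s,c,_ in blobs(fs,"o"): print(s,c,onz(fs,c,p[2]-.1536+.157))
```

```text
13.4 p [ 0.5303 -0.1337  0.2788] ty [ 0.105  0.995 -0.001] yaw -6.0 tz [-0.001 -0.001 -1.   ] F [ 0.5   0.   -3.69] T [-0.01   0.011 -0.019] op 0.024 j6 -1.73
d [-0.0755, -0.0004, 0.0007] w [-0.0009, -0.0005, 0.0022] dist 0.075 deg 0.2
[252, 184, 8, 15, 94] [255.84042553 190.81914894] [ 0.52584758 -0.13172008  0.28224848]
[173, 188, 8, 13, 71] [176.78873239 194.01408451] [ 0.44200053 -0.33014631  0.28224848]
[207, 196, 8, 13, 84] [210.6547619  202.14285714] [ 0.52410599 -0.26127807  0.28224848]
[129, 249, 23, 16, 160] [139.325   255.89375] [ 0.66306408 -0.47257404  0.28224848]
```

View pics/b2.png

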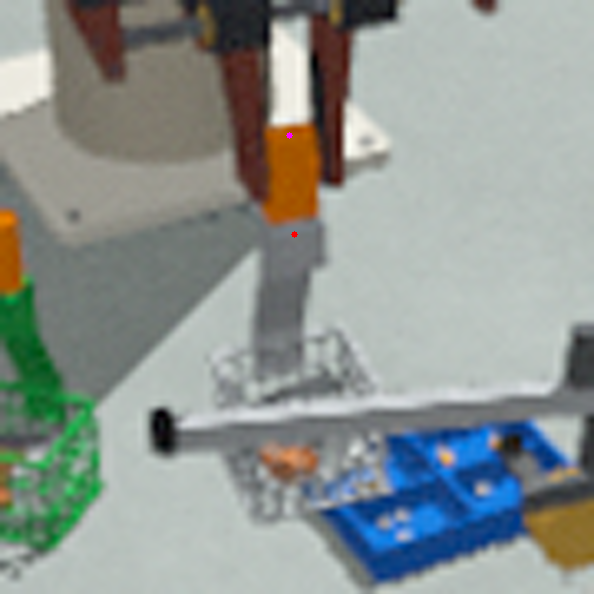

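Emit:
send_rows(
  moves=[
    {"dx": -0.025, "dy": 0, "dz": 0, "wx": 0, "wy": 0, "wz": 0, "grip": -1},
    {"dx": -0.05, "dy": 0, "dz": 0.003, "wx": 0, "wy": 0, "wz": 0, "grip": -1},
    {"dx": -0.07, "dy": 0, "dz": 0.006, "wx": 0, "wy": 0, "wz": 0, "grip": -1},
    {"dx": -0.077, "dy": 0, "dz": 0.008, "wx": 0, "wy": 0, "wz": 0, "grip": -1},
    {"dx": -0.077, "dy": 0, "dz": 0.01, "wx": 0, "wy": 0, "wz": 0, "grip": -1},
    {"dx": -0.077, "dy": 0, "dz": 0.01, "wx": 0, "wy": 0, "wz": 0, "grip": -1},
  ],
)

```text
clock: 14.1
position: [0.6048, -0.142, 0.2683]
ee_rot: [0.053, 0.999, -0.001, -0.001]
force: [-0.1, 0.9, -1.6]
opening: 0.0241
```

Run:
```python
from h import *
show(); x,y=bar(-.111,0); goal(x,y,.266,BY)
fs,ft=grab_frame("scene"),grab_frame("top"); st=state(); p=st["position"]
u0,v0,im=crop(fs,[p[0],p[1],.22],66,9)
def mark(P,col):
    q=(proj(fs,P)-[u0,v0]+.5)*9; cv2.circle(im,tuple(q.astype(int)),3,col,-1)
mark([p[0],p[1],p[2]-.1536+.130],(0,0,255))
cv2.imwrite("pics/b3.png",im)
```

```text
14.1 p [ 0.6048 -0.142   0.2683] ty [ 0.106  0.994 -0.001] yaw -6.1 tz [-0.003 -0.001 -1.   ] F [-0.09  0.92 -1.62] T [0.013 0.028 0.043] op 0.0241 j6 -1.71
d [-0.0005, 0.0001, 0.0023] w [-0.0008, -0.0017, 0.0015] dist 0.002 deg 0.2
```

View pics/b3.png

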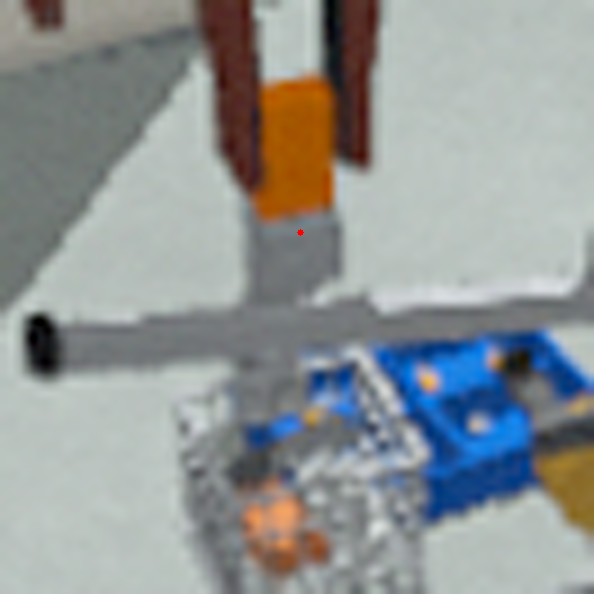

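Emit:
send_rows(
  moves=[
    {"dx": -0.002, "dy": 0, "dz": 0.008, "wx": 0, "wy": 0, "wz": 0, "grip": -1},
    {"dx": -0.002, "dy": 0, "dz": 0.016, "wx": 0, "wy": 0, "wz": 0, "grip": -1},
    {"dx": -0.002, "dy": 0, "dz": 0.02, "wx": 0, "wy": 0, "wz": 0, "grip": -1},
    {"dx": -0.002, "dy": 0, "dz": 0.022, "wx": 0, "wy": 0, "wz": 0, "grip": -1},
    {"dx": -0.002, "dy": 0, "dz": 0.022, "wx": 0, "wy": 0, "wz": 0, "grip": -1},
  ],
)

```text
clock: 14.7
position: [0.6069, -0.1422, 0.2463]
ee_rot: [0.053, 0.999, -0.001, -0.001]
force: [0.1, 1.0, -3.8]
opening: 0.0234
```

Run:
```python
from h import *
show(); 
fs,ft=grab_frame("scene"),grab_frame("top"); st=state(); p=st["position"]
u0,v0,im=crop(fs,[p[0],p[1],.22],66,9)
def mark(P,col):
    q=(proj(fs,P)-[u0,v0]+.5)*9; cv2.circle(im,tuple(q.astype(int)),3,col,-1)
mark([p[0],p[1],p[2]-.1536+.130],(0,0,255))
cv2.imwrite("pics/b4.png",im)
avgF(3)
```

```text
14.7 p [ 0.6069 -0.1422  0.2463] ty [ 0.106  0.994 -0.001] yaw -6.1 tz [-0.003 -0.001 -1.   ] F [ 0.11  1.04 -3.83] T [-0.059 -0.029 -0.014] op 0.0234 j6 -1.71
avgF [ 2.140e-01 -6.700e-02 -3.251e+00 -4.000e-03 -3.600e-02 -2.000e-03] se [0.43  0.051 0.303 0.006 0.007 0.018]
```

View pics/b4.png

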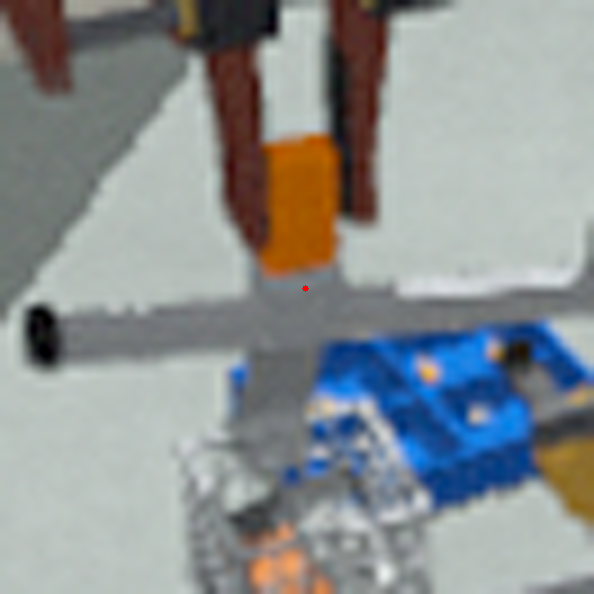

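Emit:
send_rows(
  moves=[
    {"dx": 0, "dy": 0, "dz": 0.002, "wx": 0, "wy": 0, "wz": 0, "grip": -1},
    {"dx": 0, "dy": 0, "dz": 0.004, "wx": 0, "wy": 0, "wz": 0, "grip": -1},
    {"dx": 0, "dy": 0, "dz": 0.006, "wx": 0, "wy": 0, "wz": 0, "grip": -1},
    {"dx": 0, "dy": 0, "dz": 0.008, "wx": 0, "wy": 0, "wz": 0, "grip": -1},
    {"dx": 0, "dy": 0, "dz": 0.01, "wx": 0, "wy": 0, "wz": 0, "grip": -1},
    {"dx": 0, "dy": 0, "dz": 0.01, "wx": 0, "wy": 0, "wz": 0, "grip": -1},
  ],
)

```text
clock: 15.55
position: [0.6073, -0.1423, 0.237]
ee_rot: [0.053, 0.999, -0.001, -0.001]
force: [0.2, -1.5, -1.4]
opening: 0.0241
```

Run:
```python
from h import *
show(); avgF(4)
```

```text
15.55 p [ 0.6073 -0.1423  0.237 ] ty [ 0.106  0.994 -0.001] yaw -6.1 tz [-0.001 -0.001 -1.   ] F [ 0.19 -1.48 -1.43] T [-0.113 -0.048  0.011] op 0.0241 j6 -1.71
avgF [-0.431 -0.35  -0.613 -0.072  0.039  0.014] se [0.24  0.126 0.077 0.018 0.002 0.014]
```

Emit:
send_rows(
  moves=[
    {"dx": 0, "dy": 0, "dz": 0.001, "wx": 0, "wy": 0, "wz": 0, "grip": -1},
    {"dx": 0, "dy": 0, "dz": 0.002, "wx": 0, "wy": 0, "wz": 0, "grip": -1},
    {"dx": 0, "dy": 0, "dz": 0.003, "wx": 0, "wy": 0, "wz": 0, "grip": -1},
    {"dx": 0, "dy": 0, "dz": 0.004, "wx": 0, "wy": 0, "wz": 0, "grip": -1},
    {"dx": 0, "dy": 0, "dz": 0.004, "wx": 0, "wy": 0, "wz": 0, "grip": -1},
  ],
)

```text
clock: 16.25
position: [0.6074, -0.1423, 0.2331]
ee_rot: [0.053, 0.999, -0.001, -0.001]
force: [-0.4, 0.4, -0.8]
opening: 0.0236
```

Run:
```python
from h import *
show(); avgF(4)
```

```text
16.25 p [ 0.6074 -0.1423  0.2331] ty [ 0.106  0.994 -0.001] yaw -6.1 tz [-0.001 -0.001 -1.   ] F [-0.42  0.39 -0.84] T [-0.065  0.034  0.057] op 0.0236 j6 -1.71
avgF [ 0.071 -0.777 -0.98  -0.093  0.053 -0.002] se [0.074 0.397 0.126 0.015 0.011 0.01 ]
```

Emit:
send_rows(
  moves=[
    {"dx": 0, "dy": 0, "dz": 0.0015, "wx": 0, "wy": 0, "wz": 0, "grip": -1},
    {"dx": 0, "dy": 0, "dz": 0.003, "wx": 0, "wy": 0, "wz": 0, "grip": -1},
    {"dx": 0, "dy": 0, "dz": 0.0045, "wx": 0, "wy": 0, "wz": 0, "grip": -1},
    {"dx": 0, "dy": 0, "dz": 0.006, "wx": 0, "wy": 0, "wz": 0, "grip": -1},
    {"dx": 0, "dy": 0, "dz": 0.0075, "wx": 0, "wy": 0, "wz": 0, "grip": -1},
    {"dx": 0, "dy": 0, "dz": 0.0075, "wx": 0, "wy": 0, "wz": 0, "grip": -1},
  ],
)

```text
clock: 17.05
position: [0.6073, -0.1422, 0.2255]
ee_rot: [0.053, 0.999, -0.001, -0.001]
force: [0.0, 0.0, -0.3]
opening: 0.0236
```

```bash
cat >> h.py <<'E'
def look(name):
    fs=grab_frame("scene"); cv2.imwrite(name,cv2.resize(fs["frame"][150:310,220:400],None,fx=4,fy=3.75,interpolation=cv2.INTER_CUBIC)); return fs
E
python3 - <<'E'
from h import *
show(); look("pics/b5.png"); avgF(5)
E
```

```text
17.05 p [ 0.6073 -0.1422  0.2255] ty [ 0.106  0.994 -0.001] yaw -6.1 tz [-0.001 -0.001 -1.   ] F [ 0.04  0.   -0.27] T [ 0.142 -0.084 -0.038] op 0.0236 j6 -1.71
avgF [-0.186  0.973 -0.68   0.184 -0.037 -0.019] se [0.307 0.305 0.262 0.011 0.01  0.007]
```

View pics/b5.png

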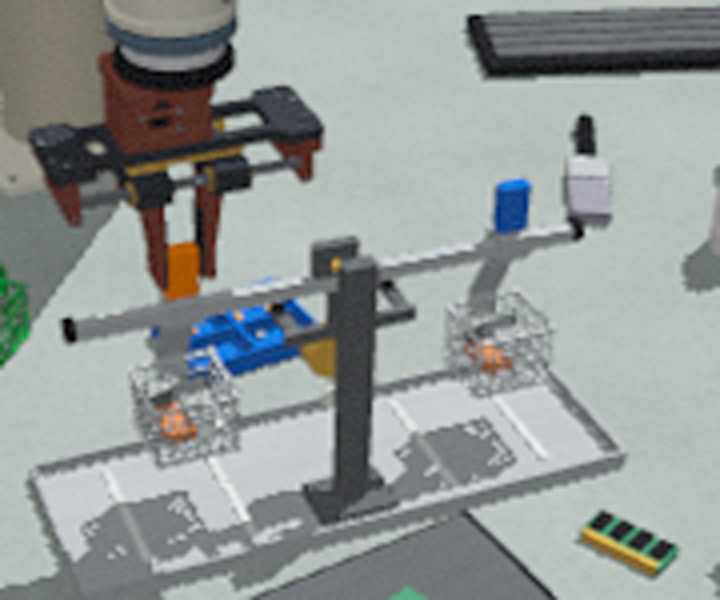

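```bash
cat >> h.py <<'E'
def onbar(f,uv):
    """ray ∩ vertical plane through bar line -> (y along bar, z)"""
    a=np.radians(BY); n=np.array([np.cos(a),np.sin(a),0]); t=np.array([-np.sin(a),np.cos(a),0]); c=np.array([*BM,0])
    o,d=ray(f,uv); P=o+d*(n@(c-o))/(n@d); return float(t@(P-c)),float(P[2])
def ends(f,th=0.0,dbg=False):
    g=cv2.cvtColor(f["frame"],cv2.COLOR_BGR2GRAY).astype(float); out=[]
    for sg in (1,-1):
        yb=sg*.190; z=.193+np.tan(th)*yb
        uv=proj(f,[*bar(yb),z]); u,v=np.round(uv).astype(int)
        w=g[v-5:v+6,u-5:u+6]; wt=np.clip(60-w,0,None)
        n,l,s,c=cv2.connectedComponentsWithStats((wt>0).astype(np.uint8))
        if n<2: out.append(None); continue
        i=min(range(1,n),key=lambda i:np.hypot(*(c[i]-(uv-[u-5,v-5])))-0.2*s[i][4])
        k=wt*(l==i); vv,uu=np.mgrid[v-5:v+6,u-5:u+6]
        out.append((float((k*uu).sum()/k.sum()),float((k*vv).sum()/k.sum()),int(s[i][4])))
    return out
def tilt(f,base=0.0):
    th=0
    for _ in range(4):
        e=ends(f,th)
        if None in e: return e
        (y1,z1),(y2,z2)=onbar(f,e[0][:2]),onbar(f,e[1][:2]); th=np.arctan2(z1-z2,y1-y2)
    return round(th,4),[np.round(q,2).tolist() for q in e],round(y1,4),round(z1,4),round(y2,4),round(z2,4)
E
python3 - <<'E'
from h import *
show()
fs=grab_frame("scene"); print(tilt(fs)); g=dict(fs); g["frame"]=cv2.imread("pics/scene0.png"); print("base",tilt(g))
print(avgF(6))
E
```

```text
17.35 p [ 0.6074 -0.1423  0.2258] ty [ 0.106  0.994 -0.001] yaw -6.1 tz [-0.001 -0.001 -1.   ] F [-0.95 -0.33 -0.73] T [ 0.177 -0.028 -0.001] op 0.024 j6 -1.71
(np.float64(-0.0163), [[363.75, 210.44, 10.0], [236.81, 237.43, 14.0]], 0.1932, 0.1942, -0.1913, 0.2005)
base (np.float64(0.0034), [[364.1, 209.61, 14.0], [236.84, 238.9, 20.0]], 0.194, 0.197, -0.1916, 0.1956)
avgF [-0.046  0.641 -0.325  0.201 -0.023 -0.001] se [0.167 0.133 0.167 0.007 0.014 0.01 ]
None
```

Emit:
send_rows(
  moves=[
    {"dx": 0, "dy": 0, "dz": 0.001, "wx": 0, "wy": 0, "wz": 0, "grip": -1},
    {"dx": 0, "dy": 0, "dz": 0.002, "wx": 0, "wy": 0, "wz": 0, "grip": -1},
    {"dx": 0, "dy": 0, "dz": 0.002, "wx": 0, "wy": 0, "wz": 0, "grip": -1},
    {"dx": 0, "dy": 0, "dz": 0.002, "wx": 0, "wy": 0, "wz": 0, "grip": -1},
  ],
)

```text
clock: 18.1
position: [0.6074, -0.1424, 0.2238]
ee_rot: [0.053, 0.999, -0.001, -0.0]
force: [-0.2, 1.3, -1.0]
opening: 0.024
```

Run:
```python
from h import *
show()
fs=grab_frame("scene"); print(tilt(fs))
print(avgF(6))
```

```text
18.1 p [ 0.6074 -0.1424  0.2238] ty [ 0.106  0.994 -0.001] yaw -6.1 tz [-0.001 -0.001 -1.   ] F [-0.17  1.34 -1.  ] T [ 0.225 -0.076 -0.017] op 0.024 j6 -1.71
(np.float64(-0.0042), [[364.15, 209.87, 14.0], [236.91, 238.29, 14.0]], 0.1943, 0.196, -0.1912, 0.1976)
avgF [ 0.311  0.487 -0.158  0.167 -0.081  0.014] se [0.189 0.162 0.276 0.013 0.012 0.016]
None
```

Emit:
send_rows(
  moves=[
    {"dx": 0, "dy": 0, "dz": 0, "wx": 0, "wy": 0, "wz": 0, "grip": -0.4},
    {"dx": 0, "dy": 0, "dz": 0, "wx": 0, "wy": 0, "wz": 0, "grip": -0.35},
    {"dx": 0, "dy": 0, "dz": 0, "wx": 0, "wy": 0, "wz": 0, "grip": -0.25},
    {"dx": 0, "dy": 0, "dz": 0, "wx": 0, "wy": 0, "wz": 0, "grip": -0.25},
  ],
)

```text
clock: 18.85
position: [0.6074, -0.1424, 0.2238]
ee_rot: [0.053, 0.999, -0.001, -0.0]
force: [-0.5, -0.1, 0.1]
opening: 0.033
```

Run:
```python
from h import *
show()
for i in range(8): print(tilt(grab_frame("scene"))[:2], state()["force"].round(1))
look("pics/b6.png")
```

```text
18.85 p [ 0.6074 -0.1424  0.2238] ty [ 0.106  0.994 -0.002] yaw -6.1 tz [-0.001 -0.001 -1.   ] F [-0.52 -0.08  0.15] T [0.085 0.025 0.004] op 0.033 j6 -1.71
(np.float64(0.0054), [[364.22, 209.25, 12.0], [237.09, 238.71, 15.0]]) [ 0.  -0.8  0. ]
(np.float64(0.0066), [[364.18, 209.19, 12.0], [237.06, 238.78, 13.0]]) [-0.2  0.1 -0.5]
(np.float64(0.0065), [[364.26, 209.24, 10.0], [237.12, 238.83, 13.0]]) [-0.2 -0.4  0.6]
(np.float64(0.0079), [[364.26, 209.12, 10.0], [237.08, 238.87, 14.0]]) [ 0.1  1.5 -0.3]
(np.float64(0.0079), [[364.31, 209.21, 10.0], [237.1, 238.98, 14.0]]) [-0.6 -0.1 -0.4]
(np.float64(0.0081), [[364.28, 209.22, 10.0], [237.12, 239.0, 14.0]]) [ 0.3 -0.1  0.8]
(np.float64(0.007), [[364.29, 209.31, 10.0], [237.1, 238.98, 14.0]]) [-0.1  0.  -0.7]
(np.float64(0.0065), [[364.29, 209.23, 10.0], [237.08, 238.84, 13.0]]) [ 0.   0.2 -0.7]
```

View pics/b6.png

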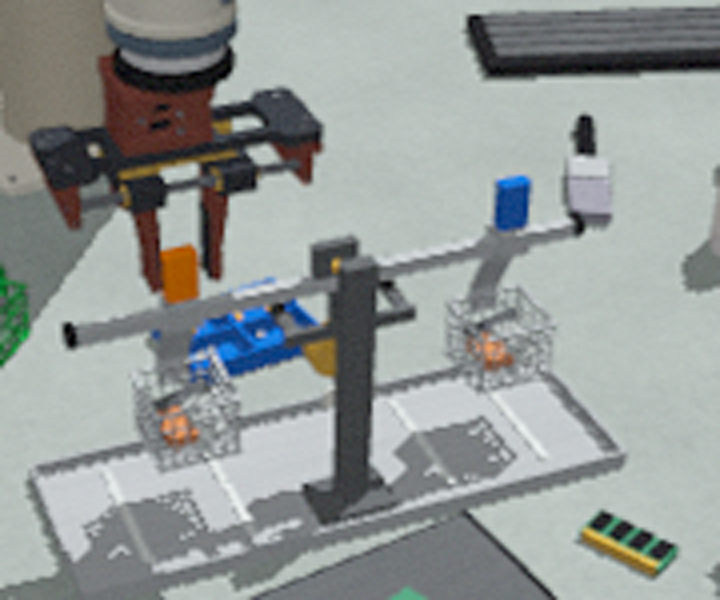

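Emit:
send_rows(
  moves=[
    {"dx": 0, "dy": 0, "dz": 0, "wx": 0, "wy": 0, "wz": 0, "grip": 0},
    {"dx": 0, "dy": 0, "dz": 0, "wx": 0, "wy": 0, "wz": 0, "grip": 0.2},
    {"dx": 0, "dy": 0, "dz": 0, "wx": 0, "wy": 0, "wz": 0, "grip": 0.3},
    {"dx": 0, "dy": 0, "dz": 0, "wx": 0, "wy": 0, "wz": 0, "grip": 0.3},
    {"dx": 0, "dy": 0, "dz": -0.03, "wx": 0, "wy": 0, "wz": 0, "grip": 0.3},
    {"dx": 0, "dy": 0, "dz": -0.07, "wx": 0, "wy": 0, "wz": 0, "grip": 0.3},
    {"dx": 0, "dy": 0, "dz": -0.08, "wx": 0, "wy": 0, "wz": 0, "grip": 0.3},
  ],
)

```text
clock: 20.0
position: [0.6094, -0.1427, 0.3083]
ee_rot: [0.053, 0.999, -0.001, 0.003]
force: [0.6, 0.5, 0.5]
opening: 0.0567
```

Run:
```python
from h import *
show()
for i in range(30):
    t=tilt(grab_frame("scene"))
    if i%2==0: print(t[0],t[1])
look("pics/b7.png"); show()
```

```text
20.0 p [ 0.6094 -0.1427  0.3083] ty [ 0.106  0.994 -0.002] yaw -6.1 tz [ 0.005 -0.003 -1.   ] F [0.65 0.54 0.48] T [ 0.02  -0.049 -0.025] op 0.0567 j6 -1.71
0.0091 [[364.2, 209.18, 12.0], [237.12, 239.06, 12.0]]
0.0084 [[364.27, 209.25, 12.0], [237.08, 239.08, 12.0]]
0.009 [[364.29, 209.2, 12.0], [237.11, 239.09, 12.0]]
0.0075 [[364.29, 209.3, 11.0], [237.11, 239.01, 13.0]]
0.0081 [[364.26, 209.3, 11.0], [237.14, 239.09, 12.0]]
0.0083 [[364.26, 209.18, 11.0], [237.14, 238.96, 13.0]]
0.0084 [[364.21, 209.16, 12.0], [237.13, 238.95, 12.0]]
0.0087 [[364.2, 209.11, 12.0], [237.14, 238.92, 12.0]]
0.0099 [[364.19, 209.1, 11.0], [237.14, 239.06, 12.0]]
0.0075 [[364.24, 209.23, 10.0], [237.12, 238.94, 12.0]]
0.008 [[364.25, 209.27, 12.0], [237.13, 239.03, 12.0]]
0.0082 [[364.25, 209.2, 11.0], [237.11, 238.98, 13.0]]
0.0095 [[364.23, 209.17, 12.0], [237.14, 239.09, 13.0]]
0.0097 [[364.18, 209.11, 12.0], [237.11, 239.03, 12.0]]
0.0082 [[364.26, 209.26, 11.0], [237.11, 239.05, 12.0]]
21.55 p [ 0.6075 -0.1423  0.3038] ty [ 0.106  0.994 -0.002] yaw -6.1 tz [-0.001 -0.001 -1.   ] F [0.08 0.17 1.28] T [ 0.008  0.003 -0.008] op 0.0572 j6 -1.71
```

View pics/b7.png

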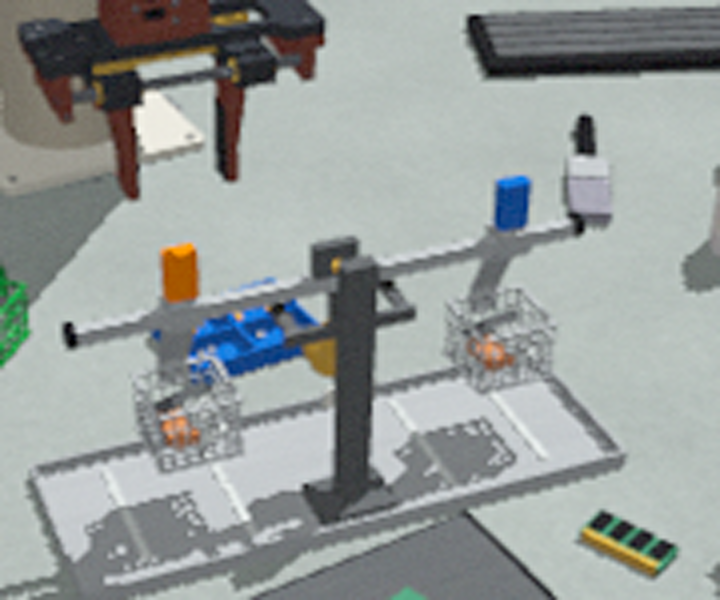

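Run:
```python
from h import *
fs=grab_frame("scene"); cv2.imwrite("pics/scene1.png",fs["frame"])
A=cv2.imread("pics/scene0.png"); B=fs["frame"]
def c(im,u,v): return cv2.resize(im[v-12:v+13,u-20:u+20],None,fx=9,fy=9,interpolation=cv2.INTER_NEAREST)
cv2.imwrite("pics/cmp.png",np.vstack([np.hstack([c(A,245,237),c(A,355,212)]),np.hstack([c(B,245,237),c(B,355,212)])]))
```

```text
(no output)
```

View pics/cmp.png

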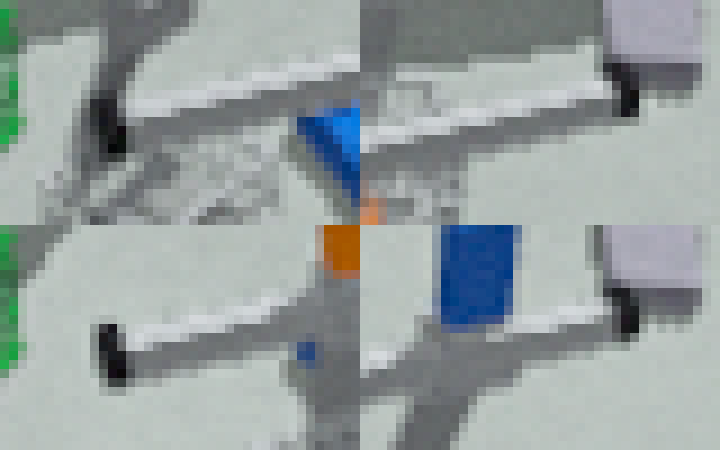

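Run:
```python
from h import *
print([tilt(grab_frame("scene"))[0] for _ in range(3)]); show()
from rig import job_done
print(job_done())
```

```text
[np.float64(0.0082), np.float64(0.0086), np.float64(0.0088)]
21.75 p [ 0.6075 -0.1423  0.3039] ty [ 0.106  0.994 -0.002] yaw -6.1 tz [-0.001 -0.001 -1.   ] F [-0.65  0.35  1.07] T [ 0.063  0.022 -0.014] op 0.0568 j6 -1.71
the job is handed in; nothing more can be done
None
```

Both baskets are hanging on the bar, one on each side of the post, and the bar rests close to level on its own. I handed the job in at about 22 s. `job_done` gives no verdict.

- **Weights:** the wrist force averaged about 2.24 N for blue and 2.73 N for orange, each ±0.1 N.
- **Positions:** blue hangs at about +135 mm and orange at about −111 mm along the bar. That balanced on the first try, so no hook had to be slid afterwards.
- **Level:** the last pictures give a tilt of about +0.0085 rad. The empty, level bar read +0.003 by the same method, so the real tilt is about +0.005 rad. That is within the roughly 0.003 rad the pictures can resolve. It held steady for about 1.5 s with the gripper well clear, so I did not nudge it further.
- **Loading:** I lowered both baskets slowly. When blue brought the bar to its buffer, I pressed on it with about 5 N by the wrist reading (about 7 N with the basket's weight). I then backed off 1 mm before letting go.
- **Bystanders:** the moves were planned clear of the screw tray, bottle and mini computer, and no unexpected force showed up. I did not take a final picture of the whole bench to confirm they had not moved.

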